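# Rock the access covers on the surface plate and reject the warped one

## Task

Three look-alike access covers lie on the surface plate and one of them is warped. Coming down slowly, push lightly with closed fingertips near the ends of the covers until you have found the one that rocks, and have seen it rock right down onto the plate; then lift that cover by its handle and set it down gently, level, inside the reject tray and let go. Leave the other two covers where they lie on the plate, never press hard on any cover, and do not disturb the tools and things around.

Things in the scene. Friction and masses are not known exactly. Their poses are not given: they have to be found in the camera images.
- surface_plate: Grey granite surface plate, fixed, 260 mm (x) x 400 mm (y), its flat top 45 mm above the bench; origin at the middle of its foot on the bench, z up. The covers lie on it with their lengths roughly along its x, about 125 mm apart along its y. It is hard: fingers landing on a cover at 15 mm/s knock it with about 45 N for an instant, at 6 mm/s with about 20 N; more than 40 N is too hard.
- cover_a_handle (a point): Middle of cover a's handle bar, 44 mm above the cover's underside, 36 above its flat top. Each cover: cast aluminium plate 150 (x) x 70 (y) x 8 mm, 0.24 to 0.38 kg, z up. D handle on its middle: bar 62 mm long (x), 14 thick (y), 16 high, top 52 mm above the underside, on two posts 12 x 14 mm, 25 mm either side of the middle. All lie level and alike on the surface plate.
- cover_b_handle (a point): Same point of cover b, a like cover. Which of the three is warped must be found by touch: it rests level, its top as high as the others', on a 36 mm long flat strip under its middle; from there its underside rises evenly to 5 mm clear at both ends (x). The two others are flat underneath and sit firm: they give under 0.6 mm when pushed with 5 N.
- cover_c_handle (a point): Same point of cover c, a like cover. Whichever is warped behaves so: about 1.5 N pushed down 60 mm from the middle along its length tips it 5 degrees, that spot sinking about 3.7 mm until the sloping underside lands on the plate; then it is as firm as the others. It falls back level when let go.
- reject_tray: Open grey plastic tray, fixed left or right of the surface plate; 190 (x) x 115 (y) x 35 mm high outside, 180 x 105 inside, floor 5 mm. Two 6 mm high, 6 mm wide ribs cross its floor at x = +-55 mm. A cover lies lengthwise along x across the ribs: handle bar 55 mm above the bench if flat, about 52 if warped, its belly sinking between them. Origin: middle of the underside.
- socket_case: Green socket set case, fixed on the side of the surface plate away from the tray, 210 x 115 mm, about 38 mm high with its sockets; origin at the middle of its underside. Not to be used.
- wrench: Loose wrench 190 mm long or less, on the bench beyond the plate, to be left alone; origin at the middle of its underside.
- screwdriver: Loose screwdriver on the bench beyond the plate, to be left alone; origin at the middle of its underside.
- solder_can: Loose can 52 mm across, 60 mm tall, on the bench beyond the plate, to be left alone; origin at the middle of its underside.
There are look-alikes about, which are no part of the job. What is shaped like the reject_tray but purple is not meant. What is shaped like the part that bears cover_c_handle but yellow is not meant.

How it is judged:
By the outcome, as a careful person would: the job done as asked, in the order asked, and still so for the second after the job is handed in, with the robot touching nothing.
It also fails if it takes over 67 s, if anything falls off the work surface, if the arm or the gripper's body presses on something with over 40 N, if the wrist force passes 120 N, or if a joint passes its speed limit or range.

## Robot

A 6-joint arm with a two-finger parallel gripper is mounted at the origin on the work surface. World frame = base frame: x ahead of the robot, y to its left, z up, the work surface at z = 0. Lengths are in mm, angles in rad, forces in N, time in s.
With the tool pointing down it reaches from about 400 to 825 mm from the base axis. Payload 7 kg.
Tool frame: the origin (TCP) lies at the centre of the arm's flange, where the gripper is bolted on; the fingertips stand 178 mm ahead of it and the grasp point (between the pads) lies 159 mm ahead of it (arm.tcp_to_tips is the distance from the TCP to the fingertips, in mm); z points along the fingers, y is the direction in which the jaws open and shut (so a half turn about z gives the same grasp; the last joint's range is limited). The gripper opens to 88 mm and grips with 3 to 60 N. Pads are 19 mm wide; open, the fingers measure 130 mm over their backs; the gripper's body (78 mm by 193 mm) begins 47 mm behind the grasp point.
Start: joints at [-1.05, 0.359, 0.012, 0, -1.224, -0.288], TCP at [155.699, -656.775, 404.661] pointing down, gripper open.
Joint ranges: [-3.07, 3.07], [-1.43, 2.12], [-1.02, 1.25], [-3.03, 1.67], [-3.05, -0], [-3.03, 3.03]. Speed limits (rad/s): [2.39, 2.39, 3.01, 3.14, 3.14, 3.14].

## Interface

Orientations are given as a unit quaternion [w, x, y, z].
In Python, from cell import monitor, vision, job, finder, arm gives the robot as it stands. The module is installed in compiled form; this text tells all that it offers.
- The arm moves only by the shell command python3 -m crank 'ROWS' [OPENING] [FORCE]. ROWS is JSON, a list of rows, each an object of numbers: "tx", "ty", "tz": the shift along the tool's x, y, z in m; "ax", "ay", "az": the turn, a rotation vector about the tool's x, y, z in degrees. In form: [{"tx": .., "ty": .., "tz": .., "ax": .., "ay": .., "az": ..}, ...]. A call has 1 to 12 rows; each row shifts and turns the commanded pose from where the row before left it, along the tool's axes as they then stand; what a row does not reach is not made up. A row lasts 1/12 s, in which the tool goes at most 41.7 mm and 7.16 degrees, less where a joint would pass 70% of its speed; a pose out of reach is approached as far as the arm can. A call is refused whole if a number of a shift passes 0.0417 or a number of a turn 7.16, either way. A call with a gripper value outside its range is refused whole. OPENING is the opening in per cent of the stroke, from 0 (shut) to 100 (fully open), set as the call begins (- or left out, the last holds). The fingers move at their own pace and stop on an object; FORCE is the grip in N (left out, the last holds). Time passes only in rows, so rows that do not move let the fingers close. It gives the time, the measured TCP pose, the force and the opening at its end, in the units of the state.
- monitor.read_state(): the state, without advancing time (a new reading comes with each control period).
- vision.get_image(name): name is "scene" or "top"; returns a dict with "color" (384x512x3 uint8, red, green, blue), "fx", "fy", "cx", "cy" (pixels), "eye" and "orientation" of the camera in the world. Camera axes: x right, y up, looking along -z (the intrinsics and any distortion apply to the point x, -y, -z); pixel columns grow to the right and rows downward; lengths in mm; the calibration is good to about 2 mm. A picture is of the moment at which its call begins. There is no depth.
- job.close_job(): hands the job in, once; it reports no verdict.
Trained networks look in the newest picture that a camera, given by its name, has taken for a name from the list of things; names that differ only in an ending like _2 or _b are one class to them, and where a whole thing is asked for, a point or a joint stands for the part that bears it (a point fixed in the world has none). Each returns a list of dicts, best first, with "p" (0 to 1); they miss things now and then, are a little off and sometimes report something else, mostly with a low value. They report only what shows in the picture. A call takes as long as a camera call. They do not tell look-alikes from the thing itself.
- finder.masks_of(name, camera): "mask" (384x512 bool, what is visible of it).
- finder.mark_of(name, camera): "position" ([x, y, z] in mm, in world coordinates, good to about 4 mm: a listed point, or the origin of a listed thing).
The state is a dict: "time_s": time; "joints": joint angles; "qd": joint speeds; "effort": joint torques, N m; "ee_pos": TCP position; "tcp_rot": TCP orientation; "ft_force": force on the tool from outside, world axes, zero at the start; "moment": the same for the moment, N m; "finger_gap": finger opening in mm.
Only numpy, scipy, OpenCV 4.12 (cv2) and the standard library are available. Lean on these libraries where they do the work, as an engineer would, in place of code of your own. Each camera call takes 0.05 s, during which the arm holds its last target. There are 200 camera calls.

## Working session

There is one attempt and no reset: what is moved stays moved. The work goes in short steps, Python scripts to look and compute and a shell command to move; the robot and the scene stay as the last step left them, time stands still between calls to the robot, and variables do not carry over. Pictures are saved under pics/ and viewed, about 8 in all and at most 12, crops included, and the job is handed in when it is done.

```bash
mkdir -p pics
cat > h.py <<'E'
import numpy as np, cv2
from scipy.spatial.transform import Rotation as R
from cell import monitor, vision, job, finder, arm
def st():
    s=monitor.read_state(); q=s['tcp_rot']; r=R.from_quat([q[1],q[2],q[3],q[0]])
    print('t',round(s['time_s'],2),'pos',np.round(s['ee_pos'],1),'F',np.round(s['ft_force'],1),'gap',round(s['finger_gap'],1)); print(np.round(r.as_matrix(),3)); return s
def pix(im,P):
    q=im['orientation']; M=R.from_quat([q[1],q[2],q[3],q[0]]).as_matrix()
    c=M.T@(np.array(P,float)-np.array(im['eye'])); return im['fx']*c[0]/-c[2]+im['cx'], im['fy']*-c[1]/-c[2]+im['cy']
def ray(im,u,v,z):
    q=im['orientation']; M=R.from_quat([q[1],q[2],q[3],q[0]]).as_matrix()
    d=M@np.array([(u-im['cx'])/im['fx'],-(v-im['cy'])/im['fy'],-1]); e=np.array(im['eye']); return e+d*(z-e[2])/d[2]
E
python3 - <<'E'
from h import *
st(); print(arm.tcp_to_tips)
ims={}
for c in('scene','top'):
    im=vision.get_image(c); ims[c]=im; cv2.imwrite(f'pics/{c}0.png',im['color'][:,:,::-1])
    print(c,{k:np.round(v,2) for k,v in im.items() if k!='color'})
for n in['surface_plate','cover_a_handle','reject_tray','socket_case','wrench','solder_can']:
  for c in('scene','top'):
    for d in finder.mark_of(n,c): 
        if d['p']>.2: print(n,c,round(d['p'],2),np.round(d['position'],0),np.round(pix(ims[c],d['position'])))
E
```

```text
t 0.0 pos [ 155.7 -656.6  403.7] F [-0.2  0.6  0.2] gap 87.9
[[-0.973 -0.231 -0.001]
 [-0.231  0.973  0.002]
 [ 0.     0.002 -1.   ]]
178.1
scene {'fx': np.float64(465.86), 'fy': np.float64(465.86), 'cx': np.float64(256.66), 'cy': np.float64(190.8), 'eye': array([1262.52, -458.04, 1030.  ]), 'orientation': array([0.83, 0.34, 0.16, 0.42])}
top {'fx': np.float64(445.71), 'fy': np.float64(445.71), 'cx': np.float64(257.83), 'cy': np.float64(183.9), 'eye': array([ 441.41,  116.49, 1390.29]), 'orientation': array([-0.7 , -0.02,  0.03,  0.71])}
surface_plate scene 0.97 [564. -41.   4.] [217. 234.]
surface_plate top 0.68 [ 566. -163.   81.] [348. 176.]
surface_plate top 0.59 [564. -43.  -4.] [304. 180.]
surface_plate top 0.39 [ 783. -185.    4.] [348. 110.]
cover_a_handle scene 0.65 [548. -42.  89.] [212. 211.]
cover_a_handle top 0.59 [546. -47.  87.] [309. 183.]
reject_tray scene 0.95 [529. 578.   2.] [362. 143.]
reject_tray scene 0.85 [559. 360.  -1.] [321. 175.]
reject_tray top 0.95 [558. 354.   0.] [178. 183.]
reject_tray top 0.83 [531. 583.  -1.] [104. 192.]
socket_case scene 0.67 [ 574. -380.    0.] [105. 302.]
socket_case top 0.65 [ 578. -384.   -3.] [413. 174.]
wrench scene 0.63 [775. 192.  -4.] [330. 245.]
wrench top 0.75 [774. 190.   2.] [230. 114.]
solder_can scene 0.66 [560. 359.  -3.] [321. 176.]
```

```bash
python3 -c "
import cv2,numpy as np
a=cv2.imread('pics/top0.png');cv2.imwrite('pics/top0b.png',cv2.resize(a,(800,600)))"
```

```text
(no output)
```

View pics/scene0.png

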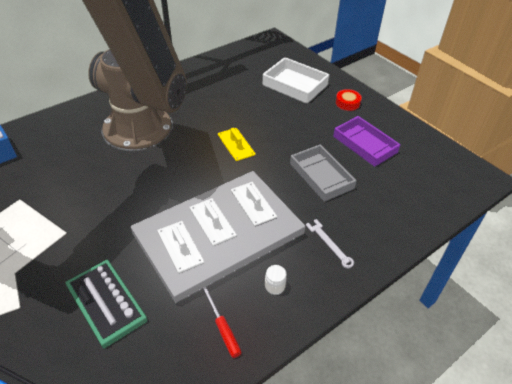

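View pics/top0b.png

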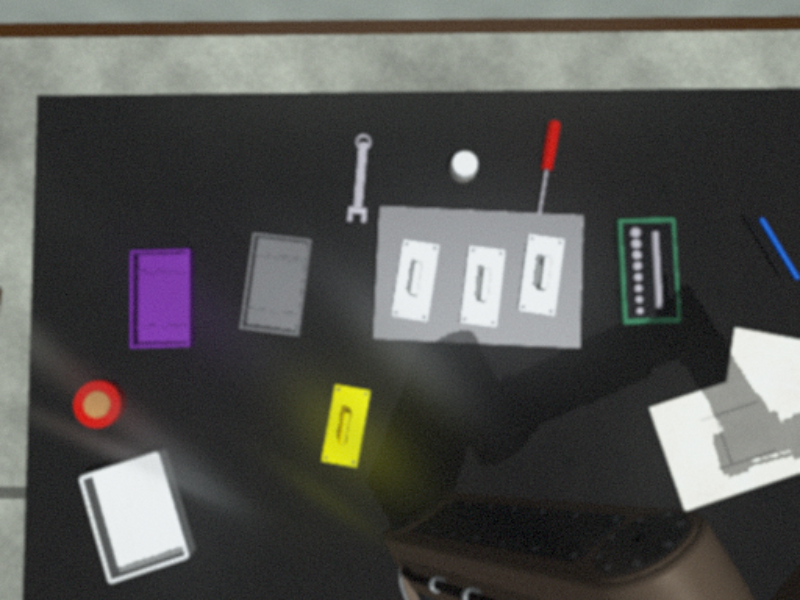

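The scene shot shows three white covers on the grey plate at (180,245), (212,220) and (254,202). The grey tray is at (322,172). The look-alikes are the purple tray at (366,140), a yellow cover at (236,144) and a white box at (295,80).

In the enlarged top view the covers are at (415,280), (483,285) and (542,274), and the grey tray is at (276,284). Next I measure centres and yaws.

Run:
```python
from h import *
im=vision.get_image('top'); sc=vision.get_image('scene')
c=im['color']; 
def rect(mask,z,im=im):
    ys,xs=np.nonzero(mask); hull=cv2.convexHull(np.c_[xs,ys].astype(np.float32))[:,0]
    P=np.array([ray(im,u,v,z)[:2] for u,v in hull],np.float32)
    (cx,cy),(w,h),a=cv2.minAreaRect(P)
    if w<h: w,h=h,w; a+=90
    return round(cx,1),round(cy,1),round(w),round(h),round((a+90)%180-90,1)
w=(c.min(2)>175).astype(np.uint8); w[:, :]*=1
n,l,s,ce=cv2.connectedComponentsWithStats(w)
for i in range(1,n):
    if s[i,4]>300: print('white',ce[i].round(),s[i,4],rect(l==i,53))
for nm,z in(('cover_a_handle',53),('reject_tray',35),('surface_plate',45)):
  for cam,I in(('top',im),('scene',sc)):
    for d in finder.masks_of(nm,cam): 
        if d['p']>.3 and d['mask'].sum()>50:
            ys,xs=np.nonzero(d['mask']); print(nm,cam,round(d['p'],2),xs.mean().round(),ys.mean().round(),d['mask'].sum(),rect(d['mask'],z,I))
cv2.imwrite('pics/crop1.png',np.hstack([cv2.resize(c[125:230,150:380,::-1],None,fx=3.4,fy=3.4,interpolation=cv2.INTER_CUBIC)]))
```

```text
white [347. 176.] 1163 (568.9, -163.8, 157, 75, -8.8)
white [266. 180.] 1246 (561.4, 80.7, 157, 76, -9.6)
white [309. 183.] 1218 (548.0, -49.8, 158, 78, -7.7)
white [493. 236.] 1816 (372.6, -587.3, 172, 130, -3.3)
white [452. 290.] 2976 (251.9, -506.1, 239, 202, -72.7)
white [ 87. 328.] 3155 (122.9, 613.9, 206, 156, 17.2)
cover_a_handle scene 0.83 212.0 222.0 1200 (550.2, -46.8, 157, 76, -8.3)
reject_tray top 0.64 176.0 181.0 2481 (560.8, 351.3, 192, 124, -6.5)
reject_tray top 0.33 265.0 179.0 1102 (564.7, 81.3, 150, 70, -9.8)
reject_tray top 0.33 296.0 106.0 256 (789.4, -17.3, 57, 50, -1.0)
reject_tray scene 0.94 322.0 172.0 2113 (570.7, 346.4, 216, 140, -7.7)
reject_tray scene 0.79 366.0 140.0 1847 (542.9, 566.0, 219, 153, 0.5)
surface_plate top 0.56 305.0 176.0 7690 (570.5, -41.9, 402, 265, 87.7)
surface_plate scene 0.88 216.0 236.0 8962 (576.5, -41.3, 408, 283, 86.8)
```

View pics/crop1.png

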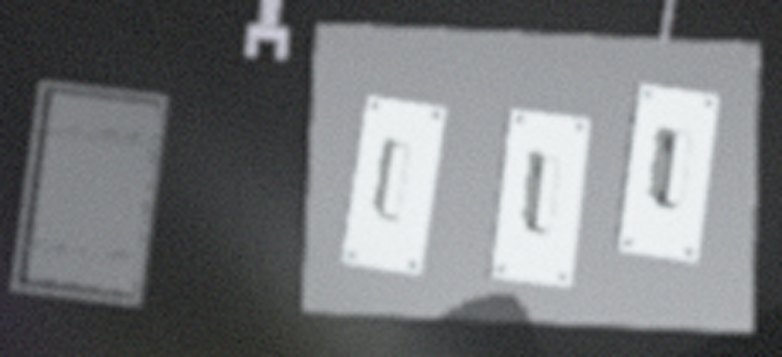

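The close crop confirms the choice. The grey tray is at crop (90,190), and the three white covers are at crop (395,185), (540,195) and (668,175). Yellow and purple are not in it. Rows start now: shut the fingers, turn them across the covers, and go to the near end of the right-hand cover (target 509,-154).

```bash
python3 -m crank '[{"az":5.5,"tz":0.02},{"az":5.5,"tz":0.02},{"az":5.5,"tz":0.02},{"az":5.4,"tz":0.02},{"tx":-0.0125,"ty":0.025},{"tx":-0.0125,"ty":0.025},{"tx":-0.0125,"ty":0.025},{"tx":-0.0125,"ty":0.025},{"tx":-0.0125,"ty":0.025},{"tx":-0.0125,"ty":0.025},{"tx":-0.0125,"ty":0.025},{"tx":-0.0125,"ty":0.025}]' 0 20
python3 -m crank '[{"tx":-0.0125,"ty":0.025},{"tx":-0.0125,"ty":0.025},{"tx":-0.0125,"ty":0.025},{"tx":-0.0125,"ty":0.025},{"tx":-0.0125,"ty":0.025},{"tx":-0.0125,"ty":0.025},{"tx":-0.0125,"ty":0.025},{"tx":-0.0125,"ty":0.025},{"tx":-0.0125,"ty":0.025},{"tx":-0.0125,"ty":0.025},{},{}]'
cat >> h.py <<'E'
def to(P):
    s=st(); q=s['tcp_rot']; M=R.from_quat([q[1],q[2],q[3],q[0]]).as_matrix()
    print('tool shift mm to',P,np.round(M.T@(np.array(P)-s['ee_pos']),1),'yaw of y',np.degrees(np.arctan2(M[1,1],M[0,1])).round(2))
E
python3 -c "
from h import *
to([508.7,-153.8,178.1+60])"
```

```text
t 1.1 pos [ 155.7 -656.8  404.7] F [-1.1  0.8  0.5] gap 87.6
[[-0.973 -0.231  0.   ]
 [-0.231  0.973 -0.   ]
 [-0.    -0.    -1.   ]]
tool shift mm to [508.7, -153.8, 238.1] [-459.5  408.   166.6] yaw of y 103.34validation failed for argument at $[0]...
validation failed for argument at $[0]...
```

The rows seem to need all six numbers, so I'll test that with the turn rows.

```bash
python3 -m crank '[{"tx":0,"ty":0,"tz":0.02,"ax":0,"ay":0,"az":5.5},{"tx":0,"ty":0,"tz":0.02,"ax":0,"ay":0,"az":5.5},{"tx":0,"ty":0,"tz":0.02,"ax":0,"ay":0,"az":5.5},{"tx":0,"ty":0,"tz":0.02,"ax":0,"ay":0,"az":5.4},{"tx":-0.0125,"ty":0.025,"tz":0,"ax":0,"ay":0,"az":0},{"tx":-0.0125,"ty":0.025,"tz":0,"ax":0,"ay":0,"az":0},{"tx":-0.0125,"ty":0.025,"tz":0,"ax":0,"ay":0,"az":0},{"tx":-0.0125,"ty":0.025,"tz":0,"ax":0,"ay":0,"az":0},{"tx":-0.0125,"ty":0.025,"tz":0,"ax":0,"ay":0,"az":0},{"tx":-0.0125,"ty":0.025,"tz":0,"ax":0,"ay":0,"az":0},{"tx":-0.0125,"ty":0.025,"tz":0,"ax":0,"ay":0,"az":0},{"tx":-0.0125,"ty":0.025,"tz":0,"ax":0,"ay":0,"az":0}]' 0 20
python3 -c "
from h import *
to([508.7,-153.8,178.1+60])"
```

```text
time_s: 2.1
ee_pos: [285.0, -472.8, 324.9]
tcp_rot: [0.0, 0.075, 0.997, -0.0]
ft_force: [0.3, -0.1, -0.5]
finger_gap: 13.2
t 2.1 pos [ 285.  -472.8  324.9] F [ 0.3 -0.1 -0.5] gap 13.2
[[-0.989  0.149  0.   ]
 [ 0.149  0.989 -0.   ]
 [-0.    -0.    -1.   ]]
tool shift mm to [508.7, -153.8, 238.1] [-173.7  348.8   86.7] yaw of y 81.43
```

```bash
python3 -m crank '[{"tx":-0.0145,"ty":0.029,"tz":0.007,"ax":0,"ay":0,"az":0},{"tx":-0.0145,"ty":0.029,"tz":0.007,"ax":0,"ay":0,"az":0},{"tx":-0.0145,"ty":0.029,"tz":0.007,"ax":0,"ay":0,"az":0},{"tx":-0.0145,"ty":0.029,"tz":0.007,"ax":0,"ay":0,"az":0},{"tx":-0.0145,"ty":0.029,"tz":0.007,"ax":0,"ay":0,"az":0},{"tx":-0.0145,"ty":0.029,"tz":0.007,"ax":0,"ay":0,"az":0},{"tx":-0.0145,"ty":0.029,"tz":0.007,"ax":0,"ay":0,"az":0},{"tx":-0.0145,"ty":0.029,"tz":0.007,"ax":0,"ay":0,"az":0},{"tx":-0.0145,"ty":0.029,"tz":0.007,"ax":0,"ay":0,"az":0},{"tx":-0.0145,"ty":0.029,"tz":0.007,"ax":0,"ay":0,"az":0},{"tx":-0.0145,"ty":0.029,"tz":0.007,"ax":0,"ay":0,"az":0},{"tx":-0.0145,"ty":0.029,"tz":0.007,"ax":0,"ay":0,"az":0}]'
python3 -m crank '[{"tx":0,"ty":0,"tz":0.002,"ax":0,"ay":0,"az":0},{"tx":0,"ty":0,"tz":0.002,"ax":0,"ay":0,"az":0},{"tx":0,"ty":0,"tz":0.001,"ax":0,"ay":0,"az":0},{"tx":0,"ty":0,"tz":0,"ax":0,"ay":0,"az":0}]'
python3 -c "
from h import *
to([508.7,-153.8,178.1+53])
im=vision.get_image('scene')['color'];cv2.imwrite('pics/s1.png',cv2.resize(im[150:300,90:330,::-1],None,fx=3,fy=3))"
```

```text
time_s: 3.1
ee_pos: [509.1, -154.2, 240.6]
tcp_rot: [0.0, 0.075, 0.997, 0.0]
ft_force: [0.8, -1.0, -0.7]
finger_gap: 0.1
time_s: 3.43
ee_pos: [507.7, -156.2, 235.5]
tcp_rot: [-0.0, 0.075, 0.997, -0.0]
ft_force: [-0.0, 0.7, 0.2]
finger_gap: 0.6
t 3.43 pos [ 507.7 -156.2  235.5] F [-0.   0.7  0.2] gap 0.6
[[-0.989  0.149 -0.001]
 [ 0.149  0.989 -0.   ]
 [ 0.001 -0.    -1.   ]]
tool shift mm to [508.7, -153.8, 231.1] [-0.6  2.5  4.4] yaw of y 81.41
```

View pics/s1.png

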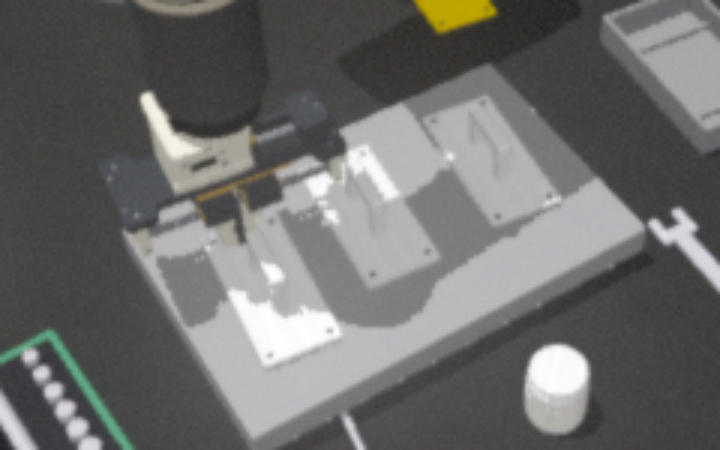

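The fingertips, at crop (235,230), stand over the near end of the right-hand cover, clear of its handle at (265,255). Now the slow descent, about 4 mm/s.

```bash
python3 -m crank '[{"tx":0,"ty":0,"tz":0.0003,"ax":0,"ay":0,"az":0},{"tx":0,"ty":0,"tz":0.0003,"ax":0,"ay":0,"az":0},{"tx":0,"ty":0,"tz":0.0003,"ax":0,"ay":0,"az":0},{"tx":0,"ty":0,"tz":0.0003,"ax":0,"ay":0,"az":0},{"tx":0,"ty":0,"tz":0.0003,"ax":0,"ay":0,"az":0},{"tx":0,"ty":0,"tz":0.0003,"ax":0,"ay":0,"az":0},{"tx":0,"ty":0,"tz":0.0003,"ax":0,"ay":0,"az":0},{"tx":0,"ty":0,"tz":0.0003,"ax":0,"ay":0,"az":0},{"tx":0,"ty":0,"tz":0.0003,"ax":0,"ay":0,"az":0},{"tx":0,"ty":0,"tz":0.0003,"ax":0,"ay":0,"az":0},{"tx":0,"ty":0,"tz":0.0003,"ax":0,"ay":0,"az":0},{"tx":0,"ty":0,"tz":0.0003,"ax":0,"ay":0,"az":0}]'
for i in 1; do python3 -m crank '[{"tx":0,"ty":0,"tz":0.0003,"ax":0,"ay":0,"az":0},{"tx":0,"ty":0,"tz":0.0003,"ax":0,"ay":0,"az":0}]'; done
```

```text
time_s: 4.48
ee_pos: [508.2, -155.7, 232.0]
tcp_rot: [-0.0, 0.075, 0.997, -0.0]
ft_force: [0.7, -0.3, 0.3]
finger_gap: 0.4
time_s: 4.65
ee_pos: [508.2, -155.7, 231.4]
tcp_rot: [-0.0, 0.075, 0.997, -0.0]
ft_force: [-0.4, 0.2, 3.2]
finger_gap: 0.6
```

Contact at TCP z 231.4. I continue in small steps.

```bash
python3 -m crank '[{"tx":0,"ty":0,"tz":0.0003,"ax":0,"ay":0,"az":0},{"tx":0,"ty":0,"tz":0.0,"ax":0,"ay":0,"az":0}]'
```

```text
time_s: 4.82
ee_pos: [508.2, -155.7, 231.4]
tcp_rot: [0.0, 0.075, 0.997, -0.0]
ft_force: [-1.4, 0.6, 4.4]
finger_gap: 0.6
```

```bash
python3 -m crank '[{"tx":0,"ty":0,"tz":0.0004,"ax":0,"ay":0,"az":0},{"tx":0,"ty":0,"tz":0.0,"ax":0,"ay":0,"az":0}]'
```

```text
time_s: 4.98
ee_pos: [508.2, -155.6, 231.4]
tcp_rot: [0.0, 0.075, 0.997, -0.0]
ft_force: [-3.0, 2.2, 8.3]
finger_gap: 0.4
```

The right-hand cover is firm: 8 N with no sinking. Next is the middle cover's near end (488.5,-39.7).

```bash
python3 -m crank '[{"tx":0,"ty":0,"tz":-0.002,"ax":0,"ay":0,"az":0},{"tx":0,"ty":0,"tz":-0.002,"ax":0,"ay":0,"az":0},{"tx":0,"ty":0,"tz":-0.002,"ax":0,"ay":0,"az":0},{"tx":0.006,"ty":0.0185,"tz":0,"ax":0,"ay":0,"az":0},{"tx":0.006,"ty":0.0185,"tz":0,"ax":0,"ay":0,"az":0},{"tx":0.006,"ty":0.0185,"tz":0,"ax":0,"ay":0,"az":0},{"tx":0.006,"ty":0.0185,"tz":0,"ax":0,"ay":0,"az":0},{"tx":0.006,"ty":0.0185,"tz":0,"ax":0,"ay":0,"az":0},{"tx":0.006,"ty":0.0185,"tz":0,"ax":0,"ay":0,"az":0},{"tx":0,"ty":0,"tz":0.001,"ax":0,"ay":0,"az":0},{"tx":0,"ty":0,"tz":0.0005,"ax":0,"ay":0,"az":0},{"tx":0,"ty":0,"tz":0,"ax":0,"ay":0,"az":0}]'
python3 -m crank '[{"tx":0,"ty":0,"tz":0.0003,"ax":0,"ay":0,"az":0},{"tx":0,"ty":0,"tz":0.0003,"ax":0,"ay":0,"az":0},{"tx":0,"ty":0,"tz":0.0003,"ax":0,"ay":0,"az":0},{"tx":0,"ty":0,"tz":0.0003,"ax":0,"ay":0,"az":0},{"tx":0,"ty":0,"tz":0.0003,"ax":0,"ay":0,"az":0},{"tx":0,"ty":0,"tz":0.0003,"ax":0,"ay":0,"az":0},{"tx":0,"ty":0,"tz":0.0003,"ax":0,"ay":0,"az":0},{"tx":0,"ty":0,"tz":0.0003,"ax":0,"ay":0,"az":0},{"tx":0,"ty":0,"tz":0.0003,"ax":0,"ay":0,"az":0},{"tx":0,"ty":0,"tz":0.0003,"ax":0,"ay":0,"az":0}]'
```

```text
time_s: 5.98
ee_pos: [489.2, -40.6, 235.2]
tcp_rot: [-0.0, 0.074, 0.997, -0.0]
ft_force: [0.5, -0.5, -0.7]
finger_gap: 0.5
time_s: 6.82
ee_pos: [489.2, -40.5, 232.3]
tcp_rot: [0.0, 0.075, 0.997, 0.0]
ft_force: [-0.8, 0.4, -0.4]
finger_gap: 0.6
```

```bash
python3 -m crank '[{"tx":0,"ty":0,"tz":0.0003,"ax":0,"ay":0,"az":0},{"tx":0,"ty":0,"tz":0.0003,"ax":0,"ay":0,"az":0}]'; python3 -m crank '[{"tx":0,"ty":0,"tz":0.0003,"ax":0,"ay":0,"az":0},{"tx":0,"ty":0,"tz":0,"ax":0,"ay":0,"az":0}]'
```

```text
time_s: 6.98
ee_pos: [489.2, -40.5, 231.7]
tcp_rot: [0.0, 0.075, 0.997, 0.0]
ft_force: [-1.0, -0.0, -0.2]
finger_gap: 0.1
time_s: 7.15
ee_pos: [489.2, -40.5, 231.4]
tcp_rot: [0.0, 0.075, 0.997, 0.0]
ft_force: [-1.6, -0.8, 1.4]
finger_gap: 0.6
```

```bash
for k in 1; do python3 -m crank '[{"tx":0,"ty":0,"tz":0.0003,"ax":0,"ay":0,"az":0},{"tx":0,"ty":0,"tz":0.0003,"ax":0,"ay":0,"az":0}]';  done; python3 -m crank '[{"tx":0,"ty":0,"tz":0.0002,"ax":0,"ay":0,"az":0},{"tx":0,"ty":0,"tz":0,"ax":0,"ay":0,"az":0}]'
```

```text
time_s: 7.32
ee_pos: [489.2, -40.5, 231.4]
tcp_rot: [0.0, 0.074, 0.997, -0.0]
ft_force: [-5.4, 1.4, 12.8]
finger_gap: 0.3
time_s: 7.48
ee_pos: [489.1, -40.5, 231.4]
tcp_rot: [0.0, 0.074, 0.997, -0.0]
ft_force: [-4.0, 2.2, 10.9]
finger_gap: 0.5
```

The middle cover is firm too (11 to 13 N, no sinking). On to the left cover's near end.

```bash
python3 -m crank '[{"tx":0,"ty":0,"tz":-0.002,"ax":0,"ay":0,"az":0},{"tx":0,"ty":0,"tz":-0.002,"ax":0,"ay":0,"az":0},{"tx":0,"ty":0,"tz":-0.002,"ax":0,"ay":0,"az":0},{"tx":0.001,"ty":0.019,"tz":0,"ax":0,"ay":0,"az":0},{"tx":0.001,"ty":0.019,"tz":0,"ax":0,"ay":0,"az":0},{"tx":0.001,"ty":0.019,"tz":0,"ax":0,"ay":0,"az":0},{"tx":0.001,"ty":0.019,"tz":0,"ax":0,"ay":0,"az":0},{"tx":0.001,"ty":0.019,"tz":0,"ax":0,"ay":0,"az":0},{"tx":0.001,"ty":0.019,"tz":0,"ax":0,"ay":0,"az":0},{"tx":0,"ty":0.018,"tz":0.0005,"ax":0,"ay":0,"az":0},{"tx":0,"ty":0,"tz":0.001,"ax":0,"ay":0,"az":0},{"tx":0,"ty":0,"tz":0,"ax":0,"ay":0,"az":0}]'
python3 -m crank '[{"tx":0,"ty":0,"tz":0.0003,"ax":0,"ay":0,"az":0},{"tx":0,"ty":0,"tz":0.0003,"ax":0,"ay":0,"az":0},{"tx":0,"ty":0,"tz":0.0003,"ax":0,"ay":0,"az":0},{"tx":0,"ty":0,"tz":0.0003,"ax":0,"ay":0,"az":0},{"tx":0,"ty":0,"tz":0.0003,"ax":0,"ay":0,"az":0},{"tx":0,"ty":0,"tz":0.0003,"ax":0,"ay":0,"az":0},{"tx":0,"ty":0,"tz":0.0003,"ax":0,"ay":0,"az":0},{"tx":0,"ty":0,"tz":0.0003,"ax":0,"ay":0,"az":0},{"tx":0,"ty":0,"tz":0.0003,"ax":0,"ay":0,"az":0},{"tx":0,"ty":0,"tz":0.0003,"ax":0,"ay":0,"az":0}]'
python3 -m crank '[{"tx":0,"ty":0,"tz":0.0003,"ax":0,"ay":0,"az":0},{"tx":0,"ty":0,"tz":0.0003,"ax":0,"ay":0,"az":0},{"tx":0,"ty":0,"tz":0.0003,"ax":0,"ay":0,"az":0},{"tx":0,"ty":0,"tz":0,"ax":0,"ay":0,"az":0}]'
```

```text
time_s: 8.48
ee_pos: [502.9, 91.6, 234.8]
tcp_rot: [-0.0, 0.074, 0.997, -0.0]
ft_force: [-0.3, 0.1, -0.5]
finger_gap: 0.4
time_s: 9.32
ee_pos: [502.9, 90.9, 232.0]
tcp_rot: [-0.0, 0.075, 0.997, 0.0]
ft_force: [0.2, 0.1, 0.4]
finger_gap: 0.4
time_s: 9.65
ee_pos: [502.8, 90.9, 231.2]
tcp_rot: [-0.0, 0.075, 0.997, 0.0]
ft_force: [-0.5, 0.4, 1.9]
finger_gap: 0.7
```

```bash
python3 -m crank '[{"tx":0,"ty":0,"tz":0.0003,"ax":0,"ay":0,"az":0},{"tx":0,"ty":0,"tz":0.0003,"ax":0,"ay":0,"az":0}]';python3 -m crank '[{"tx":0,"ty":0,"tz":0.0003,"ax":0,"ay":0,"az":0},{"tx":0,"ty":0,"tz":0,"ax":0,"ay":0,"az":0}]'
```

```text
time_s: 9.82
ee_pos: [502.8, 90.9, 230.6]
tcp_rot: [-0.0, 0.075, 0.997, 0.0]
ft_force: [-1.2, 0.2, 1.3]
finger_gap: 0.7
time_s: 9.98
ee_pos: [502.7, 90.9, 230.2]
tcp_rot: [-0.0, 0.075, 0.997, -0.0]
ft_force: [-1.8, 0.6, 2.0]
finger_gap: 0.4
```

The cover is sinking at about 1.5 N, so it rocks. I continue down to the stop, expected at about z 227.7.

```bash
python3 -m crank '[{"tx":0,"ty":0,"tz":0.0003,"ax":0,"ay":0,"az":0},{"tx":0,"ty":0,"tz":0.0003,"ax":0,"ay":0,"az":0},{"tx":0,"ty":0,"tz":0.0003,"ax":0,"ay":0,"az":0},{"tx":0,"ty":0,"tz":0.0003,"ax":0,"ay":0,"az":0},{"tx":0,"ty":0,"tz":0.0003,"ax":0,"ay":0,"az":0},{"tx":0,"ty":0,"tz":0.0003,"ax":0,"ay":0,"az":0}]';python3 -m crank '[{"tx":0,"ty":0,"tz":0.0003,"ax":0,"ay":0,"az":0},{"tx":0,"ty":0,"tz":0.0002,"ax":0,"ay":0,"az":0}]';python3 -m crank '[{"tx":0,"ty":0,"tz":0.0003,"ax":0,"ay":0,"az":0},{"tx":0,"ty":0,"tz":0,"ax":0,"ay":0,"az":0}]'
```

```text
time_s: 10.48
ee_pos: [502.8, 90.8, 228.4]
tcp_rot: [-0.0, 0.075, 0.997, -0.0]
ft_force: [-3.7, 1.0, 5.0]
finger_gap: 0.3
time_s: 10.65
ee_pos: [502.8, 90.9, 228.3]
tcp_rot: [-0.0, 0.075, 0.997, -0.0]
ft_force: [-5.2, 0.7, 10.0]
finger_gap: 0.6
time_s: 10.82
ee_pos: [502.8, 90.9, 228.3]
tcp_rot: [-0.0, 0.075, 0.997, -0.0]
ft_force: [-5.1, 0.8, 10.0]
finger_gap: 0.7
```

It sank about 3.1 mm at roughly 2 N and then came up firm at 10 N, so the left cover is the warped one. I back off gently, open halfway, clear the view and re-measure.

```bash
python3 -m crank '[{"tx":0,"ty":0,"tz":-0.0005,"ax":0,"ay":0,"az":0},{"tx":0,"ty":0,"tz":-0.0005,"ax":0,"ay":0,"az":0},{"tx":0,"ty":0,"tz":-0.0007,"ax":0,"ay":0,"az":0},{"tx":0,"ty":0,"tz":-0.0007,"ax":0,"ay":0,"az":0},{"tx":0,"ty":0,"tz":-0.0007,"ax":0,"ay":0,"az":0},{"tx":0,"ty":0,"tz":-0.0007,"ax":0,"ay":0,"az":0},{"tx":0,"ty":0,"tz":-0.0007,"ax":0,"ay":0,"az":0},{"tx":0,"ty":0,"tz":-0.001,"ax":0,"ay":0,"az":0},{"tx":0,"ty":0,"tz":-0.003,"ax":0,"ay":0,"az":0},{"tx":0,"ty":0,"tz":-0.008,"ax":0,"ay":0,"az":0},{"tx":0,"ty":0,"tz":-0.02,"ax":0,"ay":0,"az":0},{"tx":0,"ty":0,"tz":-0.02,"ax":0,"ay":0,"az":0}]'
python3 -m crank '[{"tx":0.015,"ty":0,"tz":-0.01,"ax":0,"ay":0,"az":0},{"tx":0.015,"ty":0,"tz":-0.01,"ax":0,"ay":0,"az":0},{"tx":0.015,"ty":0,"tz":0,"ax":0,"ay":0,"az":0},{"tx":0.015,"ty":0,"tz":0,"ax":0,"ay":0,"az":0},{"tx":0,"ty":0,"tz":0,"ax":0,"ay":0,"az":0}]' 50 20
python3 - <<'E'
from h import *
st()
im=vision.get_image('top'); sc=vision.get_image('scene')
for cam,I in(('top',im),('scene',sc)):
  for nm in('cover_a_handle','reject_tray'):
    for d in finder.mark_of(nm,cam):
      if d['p']>.15: print(nm,cam,round(d['p'],2),np.round(d['position'],1))
    for d in finder.masks_of(nm,cam):
      ys,xs=np.nonzero(d['mask'])
      if d['p']>.15: print(nm,cam,round(d['p'],2),xs.mean().round(),ys.mean().round(),len(xs))
for n,P in(('top',im),):
  cv2.imwrite('pics/g1.png',np.hstack([cv2.resize(im['color'][130:220,230:380,::-1],(600,360),interpolation=cv2.INTER_CUBIC)]))
  p=cv2.resize(sc['color'][160:260,190:310,::-1],(432,360),interpolation=cv2.INTER_CUBIC)
  cv2.imwrite('pics/g1.png',np.hstack([cv2.resize(im['color'][140:220,235:300,::-1],(292,360),interpolation=cv2.INTER_CUBIC),p]))
E
```

```text
time_s: 11.82
ee_pos: [502.7, 90.8, 284.8]
tcp_rot: [-0.001, 0.075, 0.997, -0.001]
ft_force: [0.0, 0.4, 0.0]
finger_gap: 0.4
time_s: 12.23
ee_pos: [441.5, 99.5, 305.0]
tcp_rot: [0.0, 0.075, 0.997, 0.0]
ft_force: [-0.4, -0.2, -0.9]
finger_gap: 28.0
t 12.23 pos [441.5  99.5 305. ] F [-0.4 -0.2 -0.9] gap 28.0
[[-0.989  0.149  0.   ]
 [ 0.149  0.989  0.001]
 [-0.     0.001 -1.   ]]
cover_a_handle top 0.9 [546.9 -45.7  89.2]
cover_a_handle top 0.69 308.0 183.0 1121
reject_tray top 0.56 [560.8 354.9  -2.6]
reject_tray top 0.76 176.0 181.0 2450
reject_tray top 0.55 103.0 190.0 2489
cover_a_handle scene 0.81 [549.  -46.   85.3]
cover_a_handle scene 0.74 212.0 222.0 1181
reject_tray scene 0.91 [533.1 577.4   1.5]
reject_tray scene 0.72 [558.2 356.3  -1.8]
reject_tray scene 0.71 322.0 172.0 2028
reject_tray scene 0.58 366.0 140.0 1801
```

View pics/g1.png

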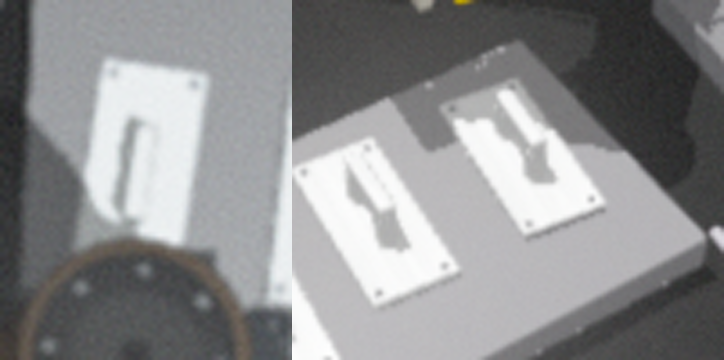

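Crop: the left cover is level again. Its far edge corners are at (103,58) and (209,73), and the bar runs about (146,118) to (139,222). I turn these pixels into a position.

Run:
```python
from h import *
im=vision.get_image('top'); sc=vision.get_image('scene')
t=lambda u,v,z:ray(im,235+u/4.5-.4,140+v/4.5-.4,z)[:2]
a,b=t(103,58,53),t(209,73,53); d=(b-a)/np.linalg.norm(b-a); x=np.array([-d[1],d[0]]); x*=np.sign(x[0])
print('far edge',a,b,np.linalg.norm(b-a),'yaw',np.degrees(np.arctan2(x[1],x[0])),'centre',(a+b)/2-75*x)
print('bar',t(146,118,97),t(139,222,97))
s=lambda u,v,z:ray(sc,190+(u-292)/3.6-.4,160+v/3.6-.4,z)[:2]
C=[s(440,105,53),s(517,78,53),s(606,208,53),s(528,238,53)];print('scene',np.round(C),np.mean(C,0))
# all-white segmentation, refined fit of visible cover part
w=(im['color'].min(2)>175).astype(np.uint8);n,l,S,ce=cv2.connectedComponentsWithStats(w)
i=l[160,272];ys,xs=np.nonzero(l==i);P=np.array([ray(im,u,v,53)[:2] for u,v in zip(xs,ys)]).astype(np.float32)
print(cv2.minAreaRect(P), P[:,0].max())
to([562,80.5,300])
```

```text
far edge [642.72660165 103.86547579] [631.79004999  32.70112753] 71.99980989907208 yaw -8.736873729551633 centre [563.12860066  79.67557305]
bar [596.52208693  76.83864534] [528.92608244  82.28234267]
scene [[482.  65.]
 [494. 133.]
 [647. 104.]
 [635.  38.]] [564.48959401  85.27823934]
((582.2158203125, 77.16956329345703), (74.81053161621094, 114.10803985595703), 81.01300811767578) 641.1497
t 12.83 pos [443.7  99.7 304. ] F [-0.  -0.6 -0.6] gap 43.9
[[-0.989  0.149 -0.   ]
 [ 0.149  0.989 -0.   ]
 [ 0.    -0.    -1.   ]]
tool shift mm to [562, 80.5, 300] [-119.8   -1.4    4. ] yaw of y 81.42
```

Centre ≈ (563,81), yaw −8.7°, which agrees with the first measurement to 2 mm. Now the grasp.

```bash
python3 -m crank '[{"tx":-0.0121,"ty":0,"tz":0,"ax":0,"ay":0,"az":0},{"tx":-0.0121,"ty":0,"tz":0,"ax":0,"ay":0,"az":0},{"tx":-0.0121,"ty":0,"tz":0,"ax":0,"ay":0,"az":0},{"tx":-0.0121,"ty":0,"tz":0,"ax":0,"ay":0,"az":0},{"tx":-0.0121,"ty":0,"tz":0,"ax":0,"ay":0,"az":0},{"tx":-0.0121,"ty":0,"tz":0,"ax":0,"ay":0,"az":0},{"tx":-0.0121,"ty":0,"tz":0,"ax":0,"ay":0,"az":0},{"tx":-0.0121,"ty":0,"tz":0,"ax":0,"ay":0,"az":0},{"tx":-0.0121,"ty":-0.0005,"tz":0,"ax":0,"ay":0,"az":0},{"tx":-0.0121,"ty":-0.0005,"tz":0,"ax":0,"ay":0,"az":0},{"tx":0,"ty":0,"tz":0.006,"ax":0,"ay":0,"az":0},{"tx":0,"ty":0,"tz":0.006,"ax":0,"ay":0,"az":0}]'
python3 -m crank '[{"tx":0,"ty":0,"tz":0.006,"ax":0,"ay":0,"az":0},{"tx":0,"ty":0,"tz":0.006,"ax":0,"ay":0,"az":0},{"tx":0,"ty":0,"tz":0.006,"ax":0,"ay":0,"az":0},{"tx":0,"ty":0,"tz":0.006,"ax":0,"ay":0,"az":0},{"tx":0,"ty":0,"tz":0.006,"ax":0,"ay":0,"az":0},{"tx":0,"ty":0,"tz":0.006,"ax":0,"ay":0,"az":0},{"tx":0,"ty":0,"tz":0.004,"ax":0,"ay":0,"az":0},{"tx":0,"ty":0,"tz":0.003,"ax":0,"ay":0,"az":0},{"tx":0,"ty":0,"tz":0.001,"ax":0,"ay":0,"az":0},{"tx":0,"ty":0,"tz":0,"ax":0,"ay":0,"az":0}]'
python3 -c "
from h import *
to([563,81,248])
sc=vision.get_image('scene')['color'];cv2.imwrite('pics/g2.png',cv2.resize(sc[140:260,170:330,::-1],(720,540)))"
```

```text
time_s: 13.83
ee_pos: [563.6, 80.6, 291.6]
tcp_rot: [0.0, 0.075, 0.997, 0.0]
ft_force: [-1.4, -0.8, -0.5]
finger_gap: 43.8
time_s: 14.67
ee_pos: [563.0, 80.8, 247.9]
tcp_rot: [-0.0, 0.075, 0.997, -0.0]
ft_force: [-0.6, -0.9, -0.1]
finger_gap: 43.6
t 14.67 pos [563.   80.8 247.9] F [-0.6 -0.9 -0.1] gap 43.6
[[-0.989  0.149 -0.   ]
 [ 0.149  0.989 -0.   ]
 [ 0.    -0.    -1.   ]]
tool shift mm to [563, 81, 248] [ 0.1  0.2 -0.1] yaw of y 81.44
```

View pics/g2.png

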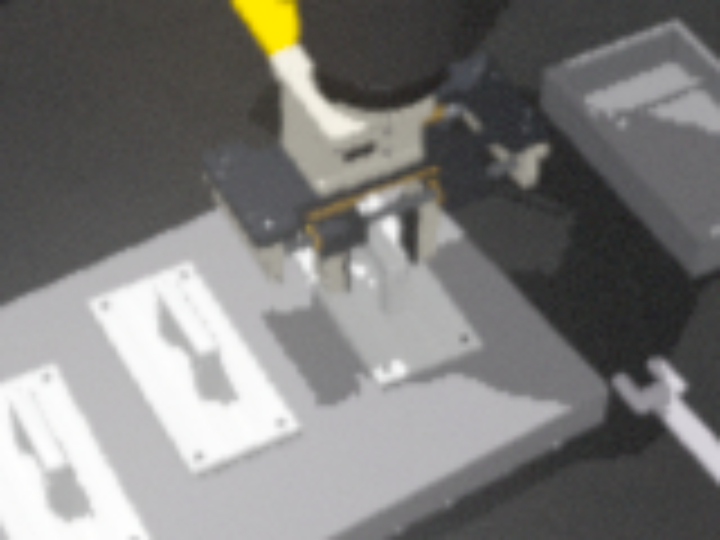

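The bar at (385,250) stands between the open fingers at (335,265) and (425,240). I close at 30 N and lift slowly.

```bash
python3 -m crank '[{"tx":0,"ty":0,"tz":0,"ax":0,"ay":0,"az":0},{"tx":0,"ty":0,"tz":0,"ax":0,"ay":0,"az":0},{"tx":0,"ty":0,"tz":0,"ax":0,"ay":0,"az":0},{"tx":0,"ty":0,"tz":0,"ax":0,"ay":0,"az":0},{"tx":0,"ty":0,"tz":0,"ax":0,"ay":0,"az":0},{"tx":0,"ty":0,"tz":0,"ax":0,"ay":0,"az":0},{"tx":0,"ty":0,"tz":0,"ax":0,"ay":0,"az":0},{"tx":0,"ty":0,"tz":0,"ax":0,"ay":0,"az":0}]' 0 35
python3 -m crank '[{"tx":0,"ty":0,"tz":-0.001,"ax":0,"ay":0,"az":0},{"tx":0,"ty":0,"tz":-0.001,"ax":0,"ay":0,"az":0},{"tx":0,"ty":0,"tz":-0.001,"ax":0,"ay":0,"az":0},{"tx":0,"ty":0,"tz":-0.002,"ax":0,"ay":0,"az":0},{"tx":0,"ty":0,"tz":-0.003,"ax":0,"ay":0,"az":0},{"tx":0,"ty":0,"tz":-0.005,"ax":0,"ay":0,"az":0},{"tx":0,"ty":0,"tz":-0.005,"ax":0,"ay":0,"az":0},{"tx":0,"ty":0,"tz":-0.004,"ax":0,"ay":0,"az":0},{"tx":0,"ty":0,"tz":-0.002,"ax":0,"ay":0,"az":0},{"tx":0,"ty":0,"tz":0,"ax":0,"ay":0,"az":0}]'
python3 -c "
from h import *
to([559.5,356,272])"
```

```text
time_s: 15.38
ee_pos: [563.2, 81.0, 248.3]
tcp_rot: [0.0, 0.075, 0.997, 0.0]
ft_force: [0.4, 2.1, 0.6]
finger_gap: 13.8
time_s: 16.22
ee_pos: [563.2, 80.9, 273.0]
tcp_rot: [0.001, 0.075, 0.997, 0.0]
ft_force: [-0.3, -0.2, -1.4]
finger_gap: 13.8
t 16.22 pos [563.2  80.9 273. ] F [-0.3 -0.2 -1.4] gap 13.8
[[-0.989  0.149  0.001]
 [ 0.149  0.989  0.001]
 [-0.001  0.001 -1.   ]]
tool shift mm to [559.5, 356, 272] [ 44.6 271.5   1.2] yaw of y 81.44
```

```bash
python3 -m crank '[{"tx":0.001,"ty":0.006,"tz":0,"ax":0,"ay":0,"az":0},{"tx":0.002,"ty":0.012,"tz":0,"ax":0,"ay":0,"az":0},{"tx":0.004,"ty":0.022,"tz":0,"ax":0,"ay":0,"az":0},{"tx":0.005,"ty":0.03,"tz":0,"ax":0,"ay":0,"az":0},{"tx":0.005,"ty":0.03,"tz":0,"ax":0,"ay":0,"az":0},{"tx":0.005,"ty":0.03,"tz":0,"ax":0,"ay":0,"az":0},{"tx":0.005,"ty":0.03,"tz":0,"ax":0,"ay":0,"az":0},{"tx":0.005,"ty":0.03,"tz":0,"ax":0,"ay":0,"az":0},{"tx":0.005,"ty":0.03,"tz":0,"ax":0,"ay":0,"az":0},{"tx":0.004,"ty":0.025,"tz":0,"ax":0,"ay":0,"az":0},{"tx":0.003,"ty":0.018,"tz":0,"ax":0,"ay":0,"az":0},{"tx":0.001,"ty":0.0085,"tz":0,"ax":0,"ay":0,"az":0}]'
python3 -m crank '[{"tx":0,"ty":0,"tz":0,"ax":0,"ay":0,"az":-0.5},{"tx":0,"ty":0,"tz":0,"ax":0,"ay":0,"az":-0.5},{"tx":0,"ty":0,"tz":0,"ax":0,"ay":0,"az":-0.5},{"tx":0,"ty":0,"tz":0.002,"ax":0,"ay":0,"az":0},{"tx":0,"ty":0,"tz":0.004,"ax":0,"ay":0,"az":0},{"tx":0,"ty":0,"tz":0.005,"ax":0,"ay":0,"az":0},{"tx":0,"ty":0,"tz":0.005,"ax":0,"ay":0,"az":0},{"tx":0,"ty":0,"tz":0.005,"ax":0,"ay":0,"az":0},{"tx":0,"ty":0,"tz":0.003,"ax":0,"ay":0,"az":0},{"tx":0,"ty":0,"tz":0,"ax":0,"ay":0,"az":0}]'
python3 -c "
from h import *
to([559,356,211])
for n in('top','scene'):
  i=vision.get_image(n)['color']
  if n=='top': a=cv2.resize(i[140:220,140:220,::-1],(400,400))
  else: b=cv2.resize(i[120:210,270:370,::-1],(400,400))
cv2.imwrite('pics/p1.png',np.hstack([a,b]))"
```

```text
time_s: 17.22
ee_pos: [558.4, 359.2, 271.6]
tcp_rot: [-0.0, 0.074, 0.997, -0.0]
ft_force: [0.3, 0.4, -3.1]
finger_gap: 13.8
time_s: 18.05
ee_pos: [558.7, 355.6, 246.9]
tcp_rot: [-0.001, 0.062, 0.998, -0.001]
ft_force: [-0.1, 0.3, -3.5]
finger_gap: 13.9
t 18.05 pos [558.7 355.6 246.9] F [-0.1  0.3 -3.5] gap 13.9
[[-0.992  0.123 -0.001]
 [ 0.123  0.992 -0.001]
 [ 0.001 -0.001 -1.   ]]
tool shift mm to [559, 356, 211] [-0.3  0.4 35.9] yaw of y 82.92
```

View pics/p1.png

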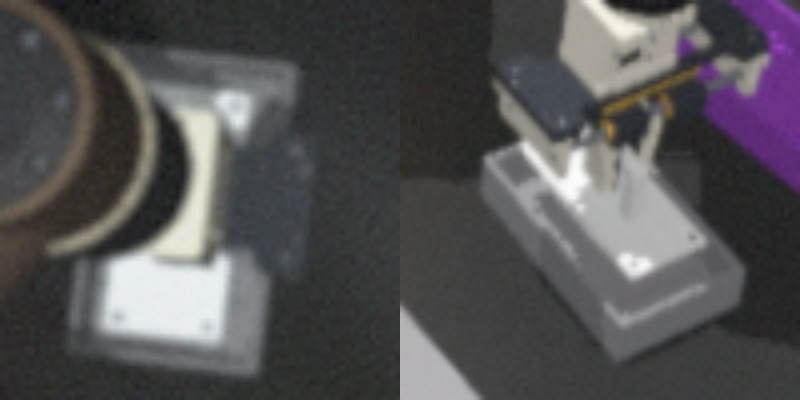

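The cover hangs level above the grey tray and inside its rim on all sides: left crop, cover (105–255, 90–345) inside tray (70–300, 45–375). I lower it to about 6 mm above rest, then slowly.

```bash
python3 -m crank '[{"tx":0,"ty":0,"tz":0.002,"ax":0,"ay":0,"az":0},{"tx":0,"ty":0,"tz":0.004,"ax":0,"ay":0,"az":0},{"tx":0,"ty":0,"tz":0.004,"ax":0,"ay":0,"az":0},{"tx":0,"ty":0,"tz":0.004,"ax":0,"ay":0,"az":0},{"tx":0,"ty":0,"tz":0.004,"ax":0,"ay":0,"az":0},{"tx":0,"ty":0,"tz":0.004,"ax":0,"ay":0,"az":0},{"tx":0,"ty":0,"tz":0.003,"ax":0,"ay":0,"az":0},{"tx":0,"ty":0,"tz":0.002,"ax":0,"ay":0,"az":0},{"tx":0,"ty":0,"tz":0.001,"ax":0,"ay":0,"az":0},{"tx":0,"ty":0,"tz":0.0005,"ax":0,"ay":0,"az":0},{"tx":0,"ty":0,"tz":0,"ax":0,"ay":0,"az":0}]'
python3 -m crank '[{"tx":0,"ty":0,"tz":0.0005,"ax":0,"ay":0,"az":0},{"tx":0,"ty":0,"tz":0.0005,"ax":0,"ay":0,"az":0},{"tx":0,"ty":0,"tz":0.0005,"ax":0,"ay":0,"az":0},{"tx":0,"ty":0,"tz":0.0005,"ax":0,"ay":0,"az":0},{"tx":0,"ty":0,"tz":0.0005,"ax":0,"ay":0,"az":0},{"tx":0,"ty":0,"tz":0.0005,"ax":0,"ay":0,"az":0}]'
```

```text
time_s: 19.07
ee_pos: [559.0, 356.0, 219.7]
tcp_rot: [0.0, 0.062, 0.998, 0.0]
ft_force: [-0.1, 0.2, -3.7]
finger_gap: 13.7
time_s: 19.57
ee_pos: [559.0, 356.0, 216.6]
tcp_rot: [0.0, 0.062, 0.998, 0.0]
ft_force: [0.5, -1.5, -3.4]
finger_gap: 13.9
```

```bash
python3 -m crank '[{"tx":0,"ty":0,"tz":0.0004,"ax":0,"ay":0,"az":0},{"tx":0,"ty":0,"tz":0.0004,"ax":0,"ay":0,"az":0},{"tx":0,"ty":0,"tz":0.0004,"ax":0,"ay":0,"az":0},{"tx":0,"ty":0,"tz":0.0004,"ax":0,"ay":0,"az":0},{"tx":0,"ty":0,"tz":0.0004,"ax":0,"ay":0,"az":0},{"tx":0,"ty":0,"tz":0.0004,"ax":0,"ay":0,"az":0},{"tx":0,"ty":0,"tz":0.0004,"ax":0,"ay":0,"az":0},{"tx":0,"ty":0,"tz":0.0004,"ax":0,"ay":0,"az":0},{"tx":0,"ty":0,"tz":0.0004,"ax":0,"ay":0,"az":0},{"tx":0,"ty":0,"tz":0.0004,"ax":0,"ay":0,"az":0}]'
python3 -m crank '[{"tx":0,"ty":0,"tz":0.0003,"ax":0,"ay":0,"az":0},{"tx":0,"ty":0,"tz":0.0003,"ax":0,"ay":0,"az":0},{"tx":0,"ty":0,"tz":0.0,"ax":0,"ay":0,"az":0}]'
```

```text
time_s: 20.4
ee_pos: [558.9, 356.0, 212.6]
tcp_rot: [-0.0, 0.062, 0.998, -0.0]
ft_force: [-0.1, -0.7, -3.2]
finger_gap: 13.6
time_s: 20.65
ee_pos: [558.9, 356.0, 212.0]
tcp_rot: [-0.0, 0.062, 0.998, -0.0]
ft_force: [-0.3, -0.2, -3.0]
finger_gap: 13.8
```

```bash
python3 -m crank '[{"tx":0,"ty":0,"tz":0.0003,"ax":0,"ay":0,"az":0},{"tx":0,"ty":0,"tz":0.0003,"ax":0,"ay":0,"az":0},{"tx":0,"ty":0,"tz":0.0,"ax":0,"ay":0,"az":0}]'; python3 -m crank '[{"tx":0,"ty":0,"tz":0.0003,"ax":0,"ay":0,"az":0},{"tx":0,"ty":0,"tz":0.0,"ax":0,"ay":0,"az":0}]'
```

```text
time_s: 20.9
ee_pos: [559.0, 356.0, 211.5]
tcp_rot: [0.0, 0.062, 0.998, 0.0]
ft_force: [-0.4, -1.1, -2.3]
finger_gap: 13.6
time_s: 21.07
ee_pos: [559.1, 356.0, 211.4]
tcp_rot: [0.0, 0.062, 0.998, 0.0]
ft_force: [0.8, -0.3, -1.8]
finger_gap: 13.9
```

```bash
python3 -m crank '[{"tx":0,"ty":0,"tz":0.0003,"ax":0,"ay":0,"az":0},{"tx":0,"ty":0,"tz":0.0,"ax":0,"ay":0,"az":0}]'; python3 -m crank '[{"tx":0,"ty":0,"tz":0.0002,"ax":0,"ay":0,"az":0},{"tx":0,"ty":0,"tz":0.0,"ax":0,"ay":0,"az":0}]'
```

```text
time_s: 21.23
ee_pos: [559.1, 356.0, 211.3]
tcp_rot: [0.0, 0.062, 0.998, 0.0]
ft_force: [-1.0, -1.6, 2.4]
finger_gap: 14.1
time_s: 21.4
ee_pos: [559.0, 356.0, 211.3]
tcp_rot: [0.0, 0.061, 0.998, 0.0]
ft_force: [-1.5, -2.2, 5.6]
finger_gap: 13.5
```

It is seated at 211.3 (expected about 211). Next: ease up 0.4 mm, release, rise straight up.

```bash
python3 -m crank '[{"tx":0,"ty":0,"tz":-0.0004,"ax":0,"ay":0,"az":0},{"tx":0,"ty":0,"tz":0,"ax":0,"ay":0,"az":0}]'; python3 -m crank '[{"tx":0,"ty":0,"tz":0,"ax":0,"ay":0,"az":0},{"tx":0,"ty":0,"tz":0,"ax":0,"ay":0,"az":0},{"tx":0,"ty":0,"tz":0,"ax":0,"ay":0,"az":0},{"tx":0,"ty":0,"tz":0,"ax":0,"ay":0,"az":0},{"tx":0,"ty":0,"tz":0,"ax":0,"ay":0,"az":0},{"tx":0,"ty":0,"tz":0,"ax":0,"ay":0,"az":0}]' 42
python3 -m crank '[{"tx":0,"ty":0,"tz":-0.003,"ax":0,"ay":0,"az":0},{"tx":0,"ty":0,"tz":-0.006,"ax":0,"ay":0,"az":0},{"tx":0,"ty":0,"tz":-0.01,"ax":0,"ay":0,"az":0},{"tx":0,"ty":0,"tz":-0.015,"ax":0,"ay":0,"az":0},{"tx":0,"ty":0,"tz":-0.02,"ax":0,"ay":0,"az":0},{"tx":0,"ty":0,"tz":-0.02,"ax":0,"ay":0,"az":0},{"tx":0.02,"ty":0,"tz":-0.02,"ax":0,"ay":0,"az":0},{"tx":0.03,"ty":0,"tz":-0.015,"ax":0,"ay":0,"az":0},{"tx":0.03,"ty":0,"tz":0,"ax":0,"ay":0,"az":0},{"tx":0.03,"ty":0,"tz":0,"ax":0,"ay":0,"az":0},{"tx":0.02,"ty":0,"tz":0,"ax":0,"ay":0,"az":0},{"tx":0,"ty":0,"tz":0,"ax":0,"ay":0,"az":0}]'
python3 -c "
from h import *
st()
for n in('top','scene'):
  i=vision.get_image(n)['color']
  if n=='top': a=cv2.resize(i[100:230,130:390,::-1],(800,400))
  else: b=cv2.resize(i[130:320,130:380,::-1],None,fx=1,fy=1)
b=cv2.resize(b,(263,200)); 
cv2.imwrite('pics/f_top.png',a)
cv2.imwrite('pics/f_sc.png',cv2.resize(i[110:310,100:370,::-1],(800,593)))"
```

```text
time_s: 21.57
ee_pos: [559.1, 356.0, 211.3]
tcp_rot: [0.0, 0.062, 0.998, 0.0]
ft_force: [-0.6, -2.0, 4.7]
finger_gap: 13.4
time_s: 22.07
ee_pos: [558.9, 356.0, 210.9]
tcp_rot: [-0.0, 0.062, 0.998, -0.0]
ft_force: [-0.4, -0.4, -0.6]
finger_gap: 36.7
time_s: 23.07
ee_pos: [427.1, 371.9, 321.9]
tcp_rot: [0.0, 0.061, 0.998, 0.001]
ft_force: [-0.4, -0.6, -0.5]
finger_gap: 36.6
t 23.07 pos [427.1 371.9 321.9] F [-0.4 -0.6 -0.5] gap 36.6
[[-0.993  0.121  0.   ]
 [ 0.121  0.993  0.002]
 [-0.     0.002 -1.   ]]
```

View pics/f_sc.png

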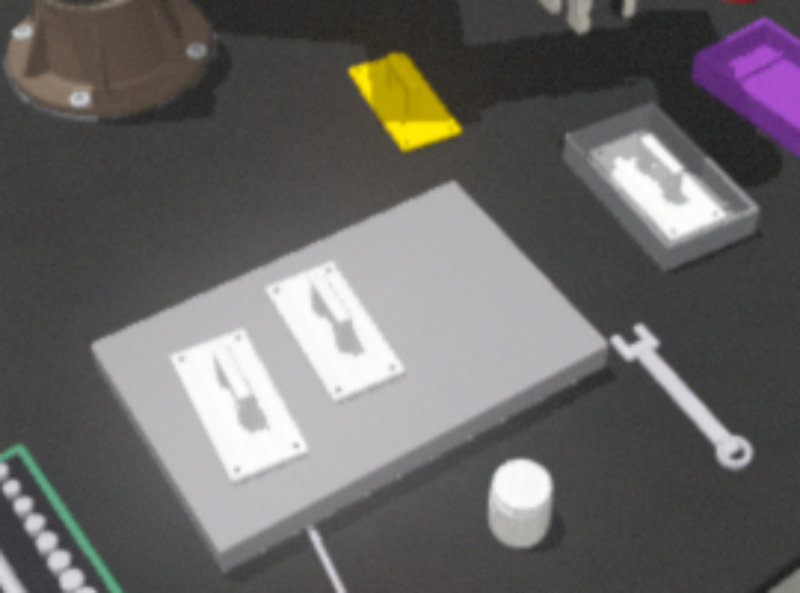

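View pics/f_top.png

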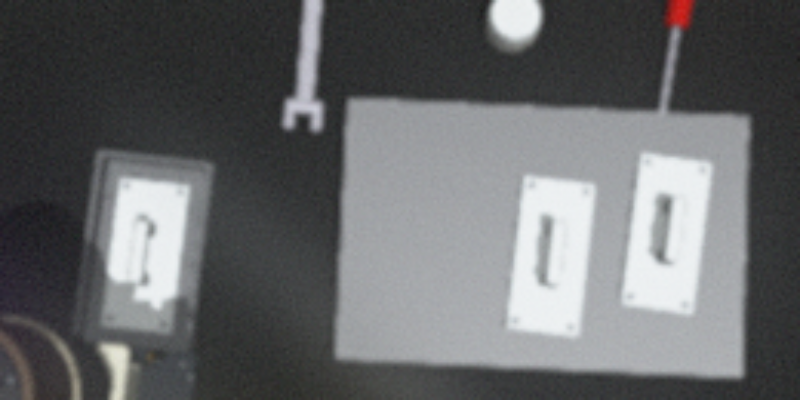

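The cover sits level inside the grey tray, at (660,190) in the scene crop and (147,255) in the top crop. The other two covers, the wrench and the can are in place, the screwdriver shows only in part and looks undisturbed, and the gripper is clear. I hand in.

```bash
python3 -c "
from cell import job
print(job.close_job())"
```

```text
the job is handed in; nothing more can be done
None
```

The warped cover was the left one, nearest the tray. It now lies level in the grey reject tray, let go. The job was handed in at about 23 s of the 67 s allowed.

- **Testing:** I pushed each cover slowly (about 4 mm/s) with shut fingertips, 60 mm from its middle, at the near end only. The right and middle covers stood firm, with no sinking at 8 N and 11–13 N. The left one sank about 3.1 mm at roughly 2 N, then was firm at 10 N on the plate. That is a little less than the stated 3.7 mm, which fits the fingers' inner edge doing the pushing.
- **Placing:** I gripped the bar at 35 N and set it down with about 5 N. It seated at a bar height of about 52 mm, as expected for the warped cover.
- **Last checks:** The final pictures from both cameras show it level inside the tray. The other two covers are on the plate where they lay, and the wrench and can look undisturbed. The gripper was clear, with only noise on the force reading.
- **Not fully checked:** The screwdriver and socket case show only in part in the last pictures. The highest force I read was about 13 N, but I read it only at the end of each move, so brief peaks in between were not seen.
- **Rejected moves:** My first two move calls were refused because the rows lacked some numbers; nothing moved.

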